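# Rack the sharpened chisels

## Robot

A 6-joint arm with a two-finger parallel gripper is mounted at the origin on a cart in front of the work surface, level with it; the furniture and walls round the work are solid. World frame = base frame: x ahead of the robot, y to its left, z up, the work surface at z = 0. Lengths are in m, angles in rad, forces in N, time in s.
With the tool pointing down it reaches from about 0.2 to 0.875 m from the base axis. Payload 3.4 kg.
Tool frame: the origin (TCP) lies between the finger pads; the fingertips stand 25 mm ahead of it and the grasp point (between the pads) lies 6 mm ahead of it (r.nose_length is the z of the fingertips in the tool frame, in m); z points along the fingers, y is the line along which they close (so a half turn about z gives the same grasp; the last joint's range is limited). The gripper opens to 94 mm and grips with 3 to 60 N. Pads are 16 mm wide; open, the fingers measure 119 mm over their backs; the gripper's body (75 mm by 177 mm) begins 78 mm behind the grasp point.
Start: joints at [-1.283, 0.276, 1.505, -0, 1.361, -0.121], TCP at [0.229, -0.528, 0.23] pointing down, gripper open.
Joint ranges: [-2.89, 2.89], [-0.75, 2.08], [0.22, 2.7], [-1.18, 4.32], [0.11, 2.71], [-2.7, 2.7]. Speed limits (rad/s): [2.57, 2.57, 3.14, 3.14, 3.14, 3.14].

## Interface

Orientations are given as a unit quaternion [w, x, y, z].
In Python, from plant import r, gripper_to, inverse_kinematics, vision, models, telemetry gives the robot as it stands. Calls block until the motion is done:
- r.move_to(position, orientation): joint-space move of the TCP to a pose.
- r.move_l(position, rot=None, vel=0.15, guard=None): straight line of the TCP; rot=None keeps the orientation; vel is the mean speed in m/s. With guard (N) it stops when the force on the tool has changed by that much, and returns True; else False.
- r.movej(angles): joint-space move.
- gripper_to(opening, f_grip=None): finger opening in m; f_grip is the grip in N (None keeps the last); returns when the fingers have stopped.
- r.hold(seconds).
- inverse_kinematics(position, orientation): joint angles nearest the present ones, or None.
- vision.snapshot(name): name is "scene" or "top" or "wrist"; returns the picture (480x640x3 uint8, red, green, blue); there is no depth.
- vision.get_calibration(name): a dict with "fx", "fy", "cx", "cy" (pixels), "D" ([k1, k2, p1, p2, k3] as OpenCV has them; the pictures are not rectified), "position" and "orientation" of the camera in the world. Camera axes: x right, y down, z forward; pixel columns grow to the right and rows downward; lengths in m; the calibration is good to about 2 mm. A picture is of the moment at which its call begins: read the wrist's pose just before it. get_calibration takes no time and is no camera call; for the wrist camera it gives the pose at the moment of the call.
A pose or a line that the arm cannot do raises r.PlanningError and nothing moves.
- r.sign_off(): hands the job in; it is judged then, once.
Trained networks look in the newest picture that a camera, given by its name, has taken for a name from the list of things; names that differ only in an ending like _2 or _b are one class to them, and where a whole thing is asked for, a point or a joint stands for the part that bears it (a point fixed in the world has none). Each returns a list of dicts, best first, with "score" (0 to 1); they miss things now and then, are a little off and sometimes report something else, mostly with a low value. They report only what shows in the picture. A call takes as long as a camera call. They do not tell look-alikes from the thing itself.
- models.boxes_of(thing, camera): "at" ([x, y, z] in m, in world coordinates, good to about 4 mm: the middle of the surface that is visible of it).
- models.regions_of(thing, camera): "pixels" (480x640 bool, what is visible of it).
- models.mark_of(thing, camera): "at" ([x, y, z] in m, in world coordinates, good to about 4 mm: a listed point, or the origin of a listed thing).
Readings, each from a call of its own:
- telemetry.current_t(): time.
- telemetry.current_joints(): joint angles.
- telemetry.current_dq(): joint speeds.
- telemetry.current_joint_efforts(): joint torques, N m.
- telemetry.current_ee_pos(): TCP position.
- telemetry.current_tool_rot(): TCP orientation.
- telemetry.current_wrist_force(): force on the tool from outside, world axes, zero at the start.
- telemetry.current_torque(): the same for the moment, N m.
- telemetry.current_opening(): finger opening in m.
- telemetry.current_finger_force(): force on a finger pad.
Only numpy, scipy, OpenCV 4.12 (cv2) and the standard library are available. Lean on these libraries where they do the work, as an engineer would, in place of code of your own. Each camera call takes 0.05 s, during which the arm holds its last target. There are 200 camera calls.

## Task

The four sharpened bench chisels hang in the dark sharpening stand; move them, blade down and upright, to the light chisel rack, each into the holder block whose slot was cut for its blade width: the narrowest chisel in the shortest slot, and so on up to the widest in the longest. Leave each hanging fully home with its flange flat on the block, and do not disturb the glass or the mallet.

Things in the scene. Friction and masses are not known exactly. Their poses are not given: they have to be found in the camera images.
- chisel_6: narrowest of 4 bench chisels (wider blade = thicker, taller wooden handle): blade 6 x 4 mm; handle 24 mm across, 80 mm tall. Hangs blade down on a 30 mm flange in a slot of the dark stand: top 100 mm up, slots 78 mm apart. Origin: centre of the flange's underside; z up the handle, y along blade width. Below it a cone (14 mm across, 18 long), then blade, to -82 mm. About 70 g
- holder_6: light wooden block 58 (x) x 68 (y) x 22 mm, fixed on the chisel rack; its through slot, 22 mm long (y, along the row) x 20 mm wide (x), is for the 6 mm chisel (shortest slot). Origin: slot centre in the top face, 100 mm above the bench; z up, x to the back of the rack. 4 blocks, 78 mm apart in any order; the rack is no higher than they
- chisel_16: second narrowest of 4 bench chisels (wider blade = thicker, taller wooden handle): blade 16 x 4 mm; handle 30 mm across, 94 mm tall. Hangs blade down on a 36 mm flange in a slot of the dark stand: top 100 mm up, slots 78 mm apart. Origin: centre of the flange's underside; z up the handle, y along blade width. Below it a cone (14 mm across, 18 long), then blade, to -82 mm. About 92 g
- holder_16: light wooden block 58 (x) x 68 (y) x 22 mm, fixed on the chisel rack; its through slot, 32 mm long (y, along the row) x 20 mm wide (x), is for the 16 mm chisel (second shortest slot). Origin: slot centre in the top face, 100 mm above the bench; z up, x to the back of the rack. 4 blocks, 78 mm apart in any order; the rack is no higher than they
- chisel_26: second widest of 4 bench chisels (wider blade = thicker, taller wooden handle): blade 26 x 4 mm; handle 36 mm across, 108 mm tall. Hangs blade down on a 42 mm flange in a slot of the dark stand: top 100 mm up, slots 78 mm apart. Origin: centre of the flange's underside; z up the handle, y along blade width. Below it a cone (14 mm across, 18 long), then blade, to -82 mm. About 114 g
- holder_26: light wooden block 58 (x) x 68 (y) x 22 mm, fixed on the chisel rack; its through slot, 42 mm long (y, along the row) x 20 mm wide (x), is for the 26 mm chisel (second longest slot). Origin: slot centre in the top face, 100 mm above the bench; z up, x to the back of the rack. 4 blocks, 78 mm apart in any order; the rack is no higher than they
- chisel_36: widest of 4 bench chisels (wider blade = thicker, taller wooden handle): blade 36 x 4 mm; handle 42 mm across, 122 mm tall. Hangs blade down on a 48 mm flange in a slot of the dark stand: top 100 mm up, slots 78 mm apart. Origin: centre of the flange's underside; z up the handle, y along blade width. Below it a cone (14 mm across, 18 long), then blade, to -82 mm. About 136 g
- holder_36: light wooden block 58 (x) x 68 (y) x 22 mm, fixed on the chisel rack; its through slot, 52 mm long (y, along the row) x 20 mm wide (x), is for the 36 mm chisel (longest slot). Origin: slot centre in the top face, 100 mm above the bench; z up, x to the back of the rack. 4 blocks, 78 mm apart in any order; the rack is no higher than they
- tumbler: drinking glass, 81 mm wide and 101 mm tall, standing on the bench; origin at the centre of its foot. To be left alone
- mallet: square-headed wooden joiner's mallet, 289 mm long and 62 mm high, lying on the bench in front; origin under its middle, long along its y. To be left alone
Things that resemble listed ones, but are neither listed nor needed, are in the scene too. Leave any pink or red look-alike of the chisel_26 alone.

How it is judged:
By the outcome, as a careful person would: the job done as asked, in the order asked, and still so for the second after the job is handed in, with the robot touching nothing.
It also fails if it takes over 104 s, if anything falls off the work surface, if the arm or the gripper's body presses on something with over 40 N, if the wrist force passes 120 N, or if a joint passes its speed limit or range.

## Working session

There is one attempt and no reset: what is moved stays moved. The work goes in short steps, each a Python script; the robot and the scene stay as the last script left them, time stands still between calls to the robot, and variables do not carry over. Pictures are saved under pics/ and viewed, at most 14 in all, crops included, and the job is handed in when it is done.

```bash
ls; mkdir -p pics; cat > s1.py <<'E'
from plant import r,vision,models,telemetry
import cv2,numpy as np
for n in ["scene","top"]:
    im=vision.snapshot(n); cv2.imwrite(f"pics/{n}0.png",im[...,::-1])
    c=vision.get_calibration(n); print(n,{k:np.round(v,4).tolist() for k,v in c.items()})
    for t in ["chisel_6","chisel_16","chisel_26","chisel_36","holder_6","holder_16","holder_26","holder_36","tumbler","mallet"]:
        print(t,[(np.round(d["at"],3).tolist(),round(d["score"],2)) for d in models.mark_of(t,n)])
print(telemetry.current_t())
E
python3 s1.py
```

```text
pics
scene {'fx': 487.3923, 'fy': 487.3923, 'cx': 315.3948, 'cy': 231.3089, 'D': [0.0464, 0.0, 0.0, 0.0, 0.0], 'position': [0.1248, 0.4949, 0.8299], 'orientation': [0.1117, -0.2937, 0.8822, -0.3508]}
chisel_6 [([0.523, 0.146, 0.097], 0.94), ([0.509, 0.223, 0.1], 0.88), ([0.526, 0.07, 0.1], 0.8), ([0.647, 0.156, 0.075], 0.79), ([0.533, -0.007, 0.098], 0.72), ([0.657, 0.25, 0.078], 0.63), ([0.376, -0.208, 0.004], 0.17)]
chisel_16 [([0.523, 0.146, 0.097], 0.94), ([0.509, 0.223, 0.1], 0.88), ([0.526, 0.07, 0.1], 0.8), ([0.647, 0.156, 0.075], 0.79), ([0.533, -0.007, 0.098], 0.72), ([0.657, 0.25, 0.078], 0.63), ([0.376, -0.208, 0.004], 0.17)]
chisel_26 [([0.523, 0.146, 0.097], 0.94), ([0.509, 0.223, 0.1], 0.88), ([0.526, 0.07, 0.1], 0.8), ([0.647, 0.156, 0.075], 0.79), ([0.533, -0.007, 0.098], 0.72), ([0.657, 0.25, 0.078], 0.63), ([0.376, -0.208, 0.004], 0.17)]
chisel_36 [([0.523, 0.146, 0.097], 0.94), ([0.509, 0.223, 0.1], 0.88), ([0.526, 0.07, 0.1], 0.8), ([0.647, 0.156, 0.075], 0.79), ([0.533, -0.007, 0.098], 0.72), ([0.657, 0.25, 0.078], 0.63), ([0.376, -0.208, 0.004], 0.17)]
holder_6 
[... 1564 characters left out ...]
0.1], 0.55)]
holder_6 [([0.531, -0.225, 0.101], 0.89), ([0.518, -0.148, 0.103], 0.77), ([0.544, -0.308, 0.099], 0.72), ([0.55, -0.379, 0.1], 0.62)]
holder_16 [([0.531, -0.225, 0.101], 0.89), ([0.518, -0.148, 0.103], 0.77), ([0.544, -0.308, 0.099], 0.72), ([0.55, -0.379, 0.1], 0.62)]
holder_26 [([0.531, -0.225, 0.101], 0.89), ([0.518, -0.148, 0.103], 0.77), ([0.544, -0.308, 0.099], 0.72), ([0.55, -0.379, 0.1], 0.62)]
holder_36 [([0.531, -0.225, 0.101], 0.89), ([0.518, -0.148, 0.103], 0.77), ([0.544, -0.308, 0.099], 0.72), ([0.55, -0.379, 0.1], 0.62)]
tumbler [([0.692, -0.149, 0.0], 0.7), ([0.507, 0.222, 0.097], 0.29)]
mallet [([0.377, -0.209, 0.001], 0.64), ([0.553, -0.378, 0.099], 0.38)]
1.1
```

View pics/scene0.png

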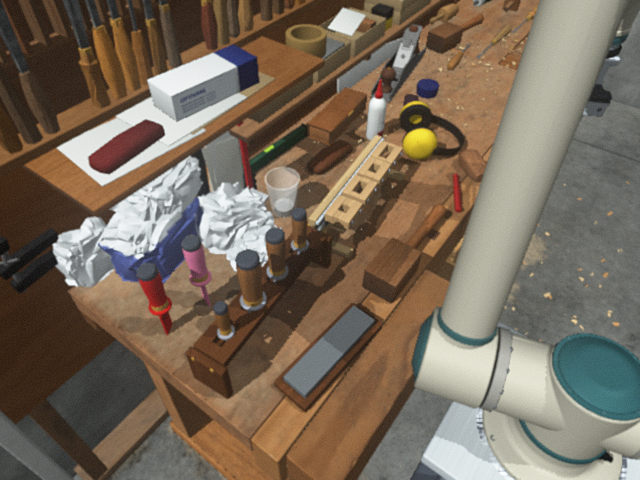

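View pics/top0.png

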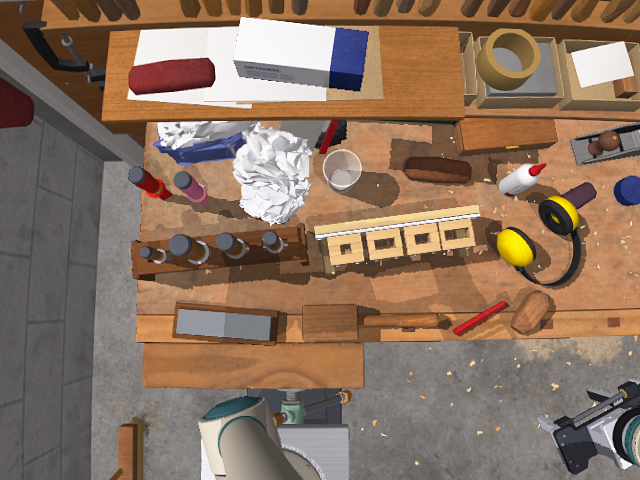

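The scene view shows four dark-stand chisels: small at (222,320), widest at (250,280), then (277,255) and (299,230). Pink and red look-alikes stand at (195,265) and (153,300). In the top view the blocks are at u≈346, 384, 422 and 456 (v≈240). The slot lengths need a closer look, so I'll use the wrist camera.

```bash
cat > h.py <<'E'
from plant import r,gripper_to,inverse_kinematics,vision,models,telemetry
import cv2,numpy as np
from scipy.spatial.transform import Rotation as R
def down(phi):  # tool z down, tool y at angle phi in the world xy plane
    y=np.array([np.cos(phi),np.sin(phi),0]);z=np.array([0,0,-1.]);x=np.cross(y,z)
    return R.from_matrix(np.c_[x,y,z]).as_quat()[[3,0,1,2]]
def cam(n):
    c=vision.get_calibration(n);q=np.array(c["orientation"])
    K=np.array([[c["fx"],0,c["cx"]],[0,c["fy"],c["cy"]],[0,0,1]])
    return K,np.array(c["D"],float),np.array(c["position"]),R.from_quat(q[[1,2,3,0]]).as_matrix()
def ray(c,uv):
    K,D,p,M=c; n=cv2.undistortPoints(np.array(uv,float).reshape(-1,1,2),K,D).reshape(-1,2)
    d=np.c_[n,np.ones(len(n))]@M.T; return p,d/np.linalg.norm(d,axis=1)[:,None]
def at_z(c,uv,z):
    p,d=ray(c,uv); return p+d*((z-p[2])/d[:,2])[:,None]
def proj(c,X):
    K,D,p,M=c; rv=cv2.Rodrigues(M.T)[0]
    return cv2.projectPoints(np.atleast_2d(np.array(X,float)),rv,-M.T@p,K,D)[0].reshape(-1,2)
E
python3 - <<'E'
from h import *
q=telemetry.current_tool_rot();print(q, vision.get_calibration("wrist"))
Rm=R.from_quat(np.array(q)[[1,2,3,0]]).as_matrix();print(Rm.round(2))
c=vision.get_calibration("wrist");M=R.from_quat(np.array(c["orientation"])[[1,2,3,0]]).as_matrix()
print("cam in tool",(Rm.T@(np.array(c["position"])-telemetry.current_ee_pos())).round(3),(Rm.T@M).round(2))
for p in [[.535,-.265,.36],[.55,-.38,.15],[.518,-.148,.36],[.53,0,.15],[.51,.222,.36],[.51,.146,.4]]:
  for a in [5,8,185,188]:
    j=inverse_kinematics(p,down(np.radians(a))); print(p,a,None if j is None else np.round(j,2))
E
```

```text
[6.00773463e-05 9.79182546e-01 2.02981617e-01 5.42970992e-06] {'fx': 423.12732786527056, 'fy': 423.12732786527056, 'cx': 324.2490899219283, 'cy': 235.40946107254814, 'D': array([-0.0764278,  0.       ,  0.       ,  0.       ,  0.       ]), 'position': array([ 0.29732839, -0.49963017,  0.38511704]), 'orientation': array([ 0.1073119 ,  0.82919202, -0.54393849, -0.07110321])}
[[ 0.92  0.4   0.  ]
 [ 0.4  -0.92 -0.  ]
 [-0.    0.   -1.  ]]
cam in tool [ 0.074  0.002 -0.155] [[ 0.   -0.97 -0.26]
 [ 1.    0.   -0.  ]
 [ 0.   -0.26  0.97]]
[0.535, -0.265, 0.36] 5 [-0.58  0.27  1.2  -0.    1.67 -0.66]
[0.535, -0.265, 0.36] 8 [-0.58  0.27  1.2  -0.    1.67 -0.72]
[0.535, -0.265, 0.36] 185 [-0.58  0.27  1.2  -0.    1.67  2.48]
[0.535, -0.265, 0.36] 188 [-0.58  0.27  1.2  -0.    1.67  2.43]
[0.55, -0.38, 0.15] 5 [-0.71  0.46  1.41 -0.    1.26 -0.8 ]
[0.55, -0.38, 0.15] 8 [-0.71  0.46  1.41 -0.    1.26 -0.85]
[0.55, -0.38, 0.15] 185 [-0.71  0.46  1.41 -0.    1.26  2.35]
[0.55, -0.38, 0.15] 188 [-0.71  0.46  1.41 -0.    1.26  2.29]
[0.518, -0.148, 0.36] 5 [-0.41  0.18  1.33 -0.    1.64 -0.49]
[0.518, -0.148, 0.36] 8 [-0.41  0.18  1.33 -0.    1.64 -0.55]
[0.518, -0.148, 0.36] 185 [-0.41  0.18  1.33 -0.    1.64  2.65]
[0.518, -0.148, 0.36] 188 [-0.41  0.18  1.33 -0.    1.64  2.59]
[0.53, 0, 0.15] 5 [-0.13  0.27  1.73 -0.    1.15 -0.22]
[0.53, 0, 0.15] 8 [-0.13  0.27  1.73 -0.    1.15 -0.27]
[0.53, 0, 0.15] 185 None
[0.53, 0, 0.15] 188 None
[0.51, 0.222, 0.36] 5 [ 0.29  0.2   1.29 -0.    1.65  0.2 ]
[0.51, 0.222, 0.36] 8 [ 0.29  0.2   1.29 -0.    1.65  0.15]
[0.51, 0.222, 0.36] 185 None
[0.51, 0.222, 0.36] 188 None
[0.51, 0.146, 0.4] 5 [ 0.15  0.16  1.25 -0.    1.73  0.06]
[0.51, 0.146, 0.4] 8 [ 0.15  0.16  1.25 -0.    1.73  0.01]
[0.51, 0.146, 0.4] 185 None
[0.51, 0.146, 0.4] 188 None
```

```bash
cat > s2.py <<'E'
from h import *
import pickle
q=down(np.radians(7)); V=[]
for i,p in enumerate([[.52,-.30,.38],[.55,-.22,.38],[.52,.08,.40],[.50,.16,.40]]):
    r.move_to(p,q); r.hold(.3)
    c=cam("wrist"); im=vision.snapshot("wrist"); cv2.imwrite(f"pics/w{i}.png",im[...,::-1])
    th="holder_6" if i<2 else "chisel_6"
    m=models.mark_of(th,"wrist"); rg=models.regions_of(th,"wrist")
    V.append((c,im,m,rg))
    for d in m: print(i,np.round(d["at"],4),round(d["score"],2),proj(c,d["at"]).round())
pickle.dump(V,open("v.pkl","wb")); print(telemetry.current_t())
E
python3 s2.py
```

```text
0 [ 0.526  -0.1528  0.0962] 0.97 [[349.  48.]]
0 [ 0.55   -0.378   0.1013] 0.97 [[343. 271.]]
0 [ 0.5352 -0.2281  0.0995] 0.85 [[348. 127.]]
0 [ 0.5444 -0.3069  0.0985] 0.76 [[347. 205.]]
1 [ 0.5247 -0.1523  0.1012] 0.93 [[307. 126.]]
1 [ 0.5474 -0.3805  0.1026] 0.8 [[305. 336.]]
1 [ 0.5339 -0.2284  0.1001] 0.67 [[308. 202.]]
1 [ 0.5448 -0.3063  0.0951] 0.61 [[310. 272.]]
2 [0.6408 0.1582 0.0834] 0.91 [[442. 134.]]
2 [0.5142 0.1465 0.1017] 0.89 [[326. 130.]]
2 [0.5097 0.2231 0.0992] 0.79 [[331.  53.]]
2 [ 0.5309 -0.0079  0.0987] 0.64 [[324. 270.]]
2 [0.6546 0.2504 0.0743] 0.63 [[467.  49.]]
2 [0.5252 0.0676 0.0995] 0.58 [[327. 204.]]
3 [0.645  0.1565 0.0827] 0.85 [[449. 209.]]
3 [0.6565 0.2484 0.0777] 0.84 [[473. 128.]]
3 [0.512  0.2224 0.101 ] 0.82 [[342. 136.]]
3 [ 0.5326 -0.0069  0.0995] 0.68 [[334. 334.]]
3 [0.5247 0.0711 0.0994] 0.62 [[336. 272.]]
3 [0.5131 0.147  0.0974] 0.62 [[334. 205.]]
6.4
```

View pics/w1.png

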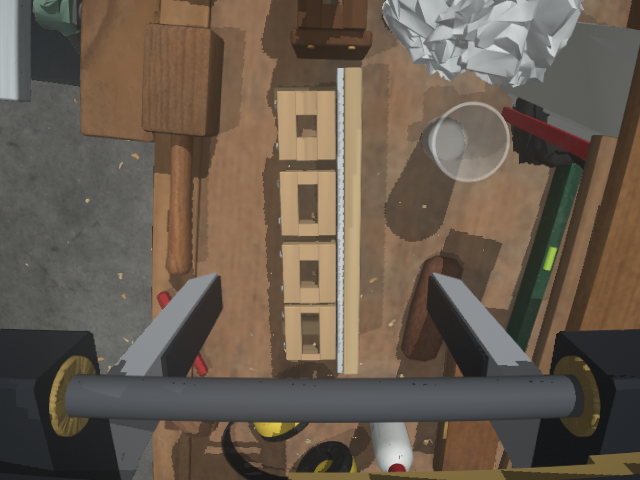

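View pics/w3.png

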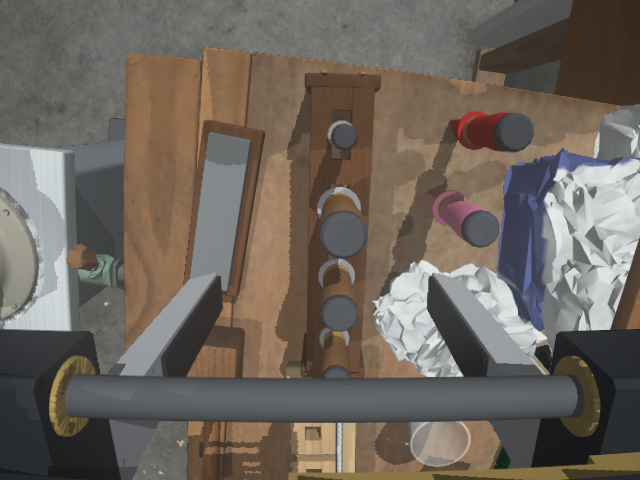

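w1 shows the blocks down column ~308 with slots at v≈126, 203, 274 and 330; the top one is shortest and the second longest. w3 shows the stand chisels with tops at (343,135), (343,232), (339,310) and (336,372). I'll rectify at the block-top plane to measure the slots, and triangulate the handle tops.

```bash
cat > s3.py <<'E'
from h import *
import pickle
V=pickle.load(open("v.pkl","rb"))
S=2; o=[]
for c,im,_,_ in V[:2]:
    xs=np.arange(.48,.60,.001/S); ys=np.arange(-.10,-.43,-.001/S)
    X,Y=np.meshgrid(xs,ys); P=proj(c,np.c_[X.ravel(),Y.ravel(),np.full(X.size,.1)]).astype(np.float32).reshape(*X.shape,2)
    o.append(cv2.remap(im,P[...,0],P[...,1],cv2.INTER_LINEAR))
a=cv2.resize(np.hstack([o[0],o[1]]),None,fx=.9,fy=.9)
cv2.imwrite("pics/rect.png",cv2.rotate(np.hstack(o),cv2.ROTATE_90_COUNTERCLOCKWISE)[...,::-1])
# handle tops: dark grey discs
pts={}
for k,(c,im,_,_) in enumerate(V[2:]):
    hsv=cv2.cvtColor(im,cv2.COLOR_RGB2HSV); m=((hsv[...,1]<50)&(hsv[...,2]<130)&(hsv[...,2]>40)).astype(np.uint8)
    m[372 if k==0 else 378:]=0; m=cv2.morphologyEx(m,cv2.MORPH_OPEN,np.ones((5,5)))
    for q in cv2.findContours(m,0,2)[0]:
        A=cv2.contourArea(q)
        if 250<A<4000:
            e=cv2.fitEllipse(q)
            if 290<e[0][0]<390: print(k,np.round(e[0],1),np.round(e[1],1),A)
E
python3 s3.py
```

```text
0 [325.6 303.3] [29.4 29.7] 677.0
0 [328.2 225.4] [38.8 38.9] 1180.5
0 [331.  132.9] [49.9 51.3] 2000.0
0 [333.   37.8] [25.8 28.9] 573.0
1 [338.6 313.5] [36.  39.4] 1066.0
1 [340.2 238.7] [44.1 66.3] 1891.5
1 [343.5 136.8] [24.5 27.3] 496.5
```

View pics/rect.png

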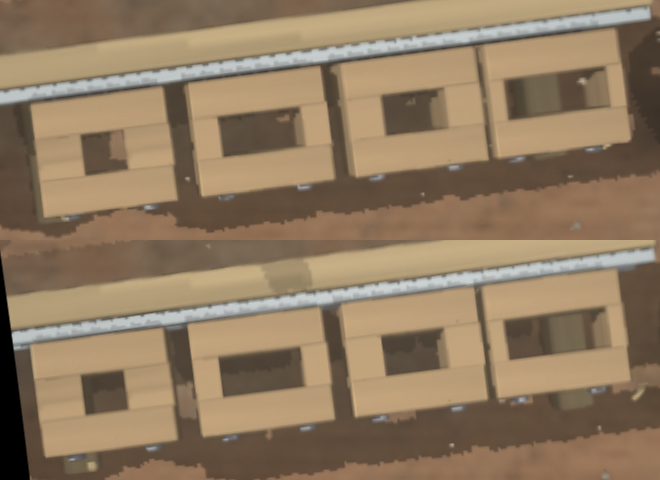

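Slots rectified at z=0.1: block 1 (cols 82–126) is 22 mm, block 2 (219–301) 41 mm, block 3 (384–444) 30–32 mm, block 4 (507–609) 51 mm. So from y=-0.15 to y=-0.38 the holders are 6, 26, 16, 36. Both views agree within 0.5 mm. Next I'll work out the handle positions.

```bash
cat > s4.py <<'E'
from h import *
import pickle
V=pickle.load(open("v.pkl","rb"))
P={6:((333,37.8),(343.5,135.2)),36:((331,132.9),(342.5,233)),26:((328.2,225.4),(338.6,311.5)),16:((325.6,303.3),None)}
zt={6:.18,16:.194,26:.208,36:.222}
for k,(a,b) in P.items():
    c0,c1=V[2][0],V[3][0]
    print(k,"v2",at_z(c0,[a],zt[k])[0].round(4),"v3",at_z(c1,[b],zt[k])[0].round(4) if b else "")
    if b:
        p,d=ray(c0,[a]);q,e=ray(c1,[b]);s=np.linalg.lstsq(np.c_[d[0],-e[0]],q-p,rcond=None)[0]
        print("   tri",((p+s[0]*d[0]+q+s[1]*e[0])/2).round(4))
# top camera handle tops, rack slot dark-blob centroids in both wrist views
c=cam("top"); im=cv2.imread("pics/top0.png")
for k,xy in {6:(.511,.222),36:(.52,.146),26:(.525,.07),16:(.531,-.007)}.items(): print(k,"expected top px",proj(c,[*xy,zt[k]]).round(1))
for c,im,_,_ in V[:2]:
  g=cv2.cvtColor(im,cv2.COLOR_RGB2HSV)[...,2]
  for n,(x,y) in {6:(.5235,-.1525),26:(.534,-.230),16:(.544,-.307),36:(.554,-.379)}.items():
    for (L,W) in [((n+16)/1000,.02)]:
      y_=np.array([-np.sin(np.radians(7.5)),np.cos(np.radians(7.5))]); x_=np.array([y_[1],-y_[0]])
      best=[]
      G=cv2.GaussianBlur(g.astype(np.float32),(3,3),0)
      for dx in np.arange(-.006,.0061,.0005):
        for dy in np.arange(-.006,.0061,.0005):
          ctr=np.array([x,y])+dx*x_+dy*y_
          t=np.linspace(-1,1,30)
          def rim(o):
            q=np.r_[[ctr+x_*s*(W/2+o)+y_*tt*(L/2+o) for tt in t for s in(-1,1)],[ctr+y_*s*(L/2+o)+x_*tt*(W/2+o) for tt in t for s in(-1,1)]]
            uv=proj(c,np.c_[q,np.full(len(q),.1)]).astype(np.float32)
            return cv2.remap(G,uv[:,0].reshape(-1,1),uv[:,1].reshape(-1,1),cv2.INTER_LINEAR).mean()
          best.append((rim(.0015)-rim(-.0015),*ctr))
      print(n,np.round(max(best),4))
E
python3 s4.py
```

```text
6 v2 [0.5106 0.2222 0.18  ] v3 [0.5097 0.2245 0.18  ]
   tri [0.5104 0.2243 0.1688]
36 v2 [0.5179 0.1458 0.222 ] v3 [0.5171 0.1482 0.222 ]
   tri [0.518  0.1456 0.2114]
26 v2 [0.5253 0.0699 0.208 ] v3 [0.5243 0.0727 0.208 ]
   tri [0.5256 0.0668 0.195 ]
16 v2 [ 0.5325 -0.0069  0.194 ] v3 
6 expected top px [[145.2 250.6]]
36 expected top px [[178.8 242.4]]
26 expected top px [[223.7 240.4]]
16 expected top px [[268.1 237.9]]
6 [85.3153  0.5234 -0.152 ]
26 [84.0889  0.5336 -0.2311]
16 [76.2739  0.5435 -0.3071]
36 [66.8349  0.5529 -0.3786]
6 [67.7897  0.5239 -0.1519]
26 [72.8293  0.5341 -0.2305]
16 [67.1099  0.544  -0.307 ]
36 [61.5766  0.5529 -0.3786]
```

```bash
python3 - <<'E'
import cv2
t=cv2.imread("pics/top0.png")[220:280,125:325]; w=cv2.imread("pics/w2.png")[0:380,230:430]
cv2.imwrite("pics/crop.png",cv2.resize(w,None,fx=1.5,fy=1.5,interpolation=cv2.INTER_CUBIC)); cv2.imwrite("pics/cropt.png",cv2.resize(t,None,fx=4,fy=4))
E
```

```text
(no output)
```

View pics/crop.png

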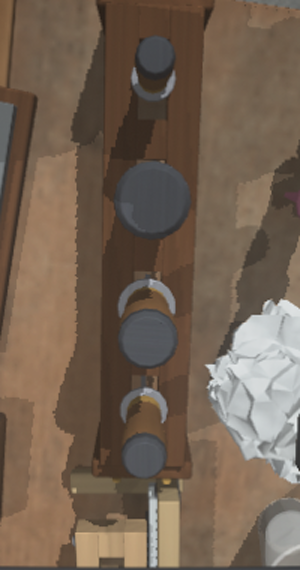

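w2 crop: the handle tops in order down the row are 6 (155,55), 36 (152,200), 26 (147,338) and 16 (145,455), all standing upright in the stand, and the top-to-flange offsets match. Start with chisel 6 and check the forces.

```bash
cat >> h.py <<'E'
PICK={6:(.5103,.2230),36:(.5176,.1468),26:(.5250,.0710),16:(.5325,-.0068)}
PLACE={6:(.5237,-.1520),26:(.5339,-.2308),16:(.5437,-.3070),36:(.5529,-.3786)}
QS,QR=down(np.radians(5.5)),down(np.radians(7.3))
ZG={6:.156,16:.160,26:.163,36:.168}; DIA={6:.024,16:.030,26:.036,36:.042}; UP=.225
F=lambda:np.round(telemetry.current_wrist_force(),1)
def pick(n):
    x,y=PICK[n]; z=ZG[n]
    gripper_to(DIA[n]+.026,30)
    r.move_to([x,y,.40],QS); r.move_l([x,y,z],vel=.25); r.hold(.2); f0=F()
    gripper_to(DIA[n]-.01,30); r.hold(.3)
    print("closed",n,"open",round(telemetry.current_opening(),4),"dF",F()-f0)
    r.move_l([x,y,z+.008],vel=.05); r.hold(.2); print("lift dF",F()-f0)
    r.move_l([x,y,z+UP],vel=.25)
def place(n):
    x,y=PLACE[n]; z=ZG[n]
    r.move_l([x,y,z+UP],QR,vel=.35)
    r.move_l([x,y,z+.10],vel=.25); r.hold(.2); f0=F()
    g=r.move_l([x,y,z+.004],vel=.10,guard=8)
    if not g: g=r.move_l([x,y,z-.003],vel=.03,guard=5)
    print("stopped",g,"dz",round(telemetry.current_ee_pos()[2]-z,4),"dF",F()-f0,"open",round(telemetry.current_opening(),4))
    return g
def release(n):
    x,y=PLACE[n]
    gripper_to(DIA[n]+.026); r.hold(.3); r.move_l([x,y,.38],vel=.25)
E
python3 -c "
from h import *
pick(6); print(telemetry.current_t())"
```

```text
closed 6 open 0.0229 dF [-0.9 -1.1  0.1]
lift dF [-0.4 -0.8 -0.3]
11.2833
```

```bash
python3 -c "
from h import *
place(6); im=vision.snapshot('scene'); cv2.imwrite('pics/p6.png',cv2.resize(im[110:270,240:440],None,fx=3,fy=3)[...,::-1]); print(telemetry.current_t())"
```

```text
stopped True dz -0.0003 dF [-0.5  0.   4.7] open 0.023
14.775
```

View pics/p6.png

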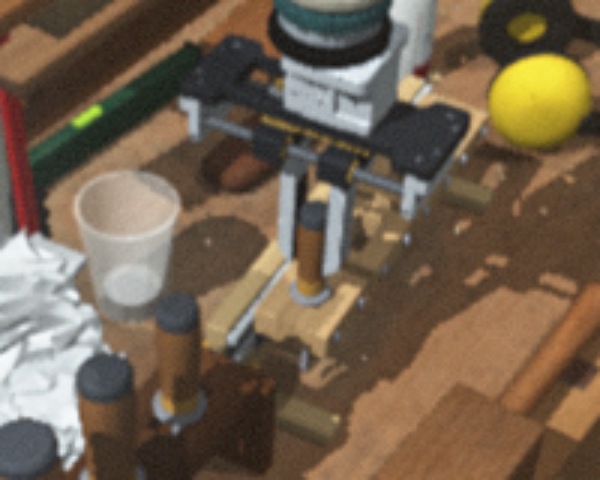

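The p6 crop shows chisel 6 at (310,255) with its flange flat on the first block. Contact came within 0.3 mm of the expected height. I'll release it and move on to 16, stopping if anything deviates.

```bash
python3 -c "
from h import *
release(6)
for n in (16,26,36):
    pick(n); g=place(n); e=telemetry.current_ee_pos()[2]-ZG[n]
    if abs(e)>.0035: print('ABORT',n,e); break
    release(n)
r.move_to([.40,-.10,.42],QR)
im=vision.snapshot('scene'); cv2.imwrite('pics/end.png',cv2.resize(im[90:290,220:440],None,fx=3,fy=3)[...,::-1])
im=vision.snapshot('top'); cv2.imwrite('pics/endtop.png',cv2.resize(im[120:280,280:520],None,fx=3,fy=3)[...,::-1])
print(telemetry.current_t())"
```

```text
closed 16 open 0.0288 dF [0.3 0.9 0.7]
lift dF [ 1.1 -0.1 -1.7]
stopped True dz -0.0003 dF [-1.8  0.9  3.8] open 0.0286
closed 26 open 0.0346 dF [-0.9  1.2  1.1]
lift dF [ 1.1  0.  -1. ]
stopped True dz -0.0002 dF [ 0.1 -0.7  4.3] open 0.0343
closed 36 open 0.0405 dF [-1.2  0.2  1.5]
lift dF [-0.6  0.6 -2.7]
stopped True dz -0.0002 dF [-0.3 -0.5  5.6] open 0.0405
49.6917
```

View pics/end.png

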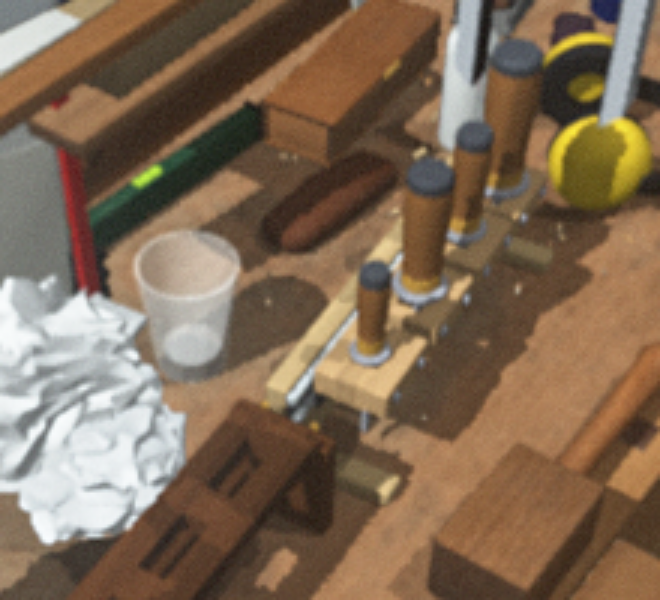

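View pics/endtop.png

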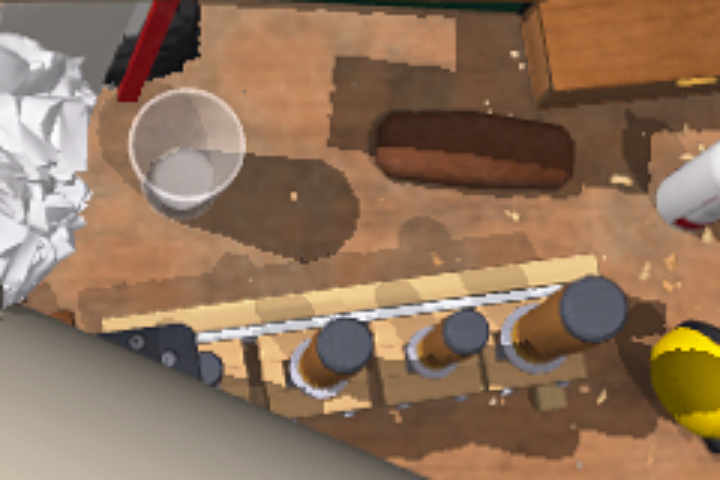

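The end pictures show the rack holding 6 (373,315), 26 (425,230), 16 (468,180) and 36 (510,115), all upright with their flanges flat on the blocks. The glass and mallet are where they were.

```bash
python3 -c "
from plant import r
print(r.sign_off())"
```

```text
the job is handed in; nothing more can be done
None
```

I moved all four chisels to the light rack, each upright and fully home in the holder cut for its blade width, and handed the job in at about 50 s; the glass and mallet were not disturbed.

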